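# Count along the spice rack and push the tin into the third gap

### The arm

A 7-joint arm with a two-finger parallel gripper is mounted at the origin on the work surface. World frame = base frame: x ahead of the robot, y to its left, z up, the work surface at z = 0. Lengths are in m, angles in rad, forces in N, time in s.
With the tool pointing down it reaches from about 0.35 to 0.9 m from the base axis. Payload 8.1 kg.
Tool frame: the origin (TCP) lies midway between the tips of the shut fingers; the grasp point (between the pads) lies 19 mm behind it (arm.hold_point_z is the distance from the TCP to the grasp point, in m); z points along the fingers, y is the line along which they close (so a half turn about z gives the same grasp; the last joint's range is limited). The gripper opens to 92 mm and grips with 3 to 60 N. Pads are 19 mm wide; open, the fingers measure 130 mm over their backs; the gripper's body (75 mm by 190 mm) begins 47 mm behind the grasp point.
Start: joints at [-1.392, 0.434, 0.025, 1.573, -0.012, 1.134, -0.075], TCP at [0.174, 0.6, 0.227] pointing down, gripper open.
Joint ranges: [-2.62, 2.62], [-0.44, 2.09], [-1.27, 1.32], [0.08, 2.57], [-1.32, 4.46], [0.12, 2], [-2.74, 2.74]. Speed limits (rad/s): [2.22, 2.22, 3.01, 3.01, 3.14, 3.14, 3.14].

### API

Orientations are given as a unit quaternion [w, x, y, z].
In Python, from bench import get_obs, cams, ticket, arm gives the robot as it stands.
- The arm moves only by the tool send_rows, never from a script. Its argument "rows" is a list of rows, each an object with "travel": the shift along the tool's x, y, z each as a share of 40 mm, from -1 to 1, a list of three; "turn": the turn, a rotation vector about the tool's x, y, z each as a share of 0.12 rad, from -1 to 1, a list of three. A call has 1 to 20 rows; each row shifts and turns the commanded pose from where the row before left it, along the tool's axes as they then stand; what a row does not reach is not made up. A row lasts 1/12 s, in which the tool goes at most 41.7 mm and 7.16 degrees, less where a joint would pass 70% of its speed; a pose out of reach is approached as far as the arm can. A call with a number of a shift or a turn outside -1 to 1 is refused whole. A call with a gripper value outside its range is refused whole. "grip" is the opening, from 0 (shut) to 1 (fully open), set as the call begins (left out, the last holds). The fingers move at their own pace and stop on an object; "grip_force" is the grip in N (left out, the last holds). Time passes only in rows, so rows that do not move let the fingers close. It gives the time, the measured TCP pose, the force, the opening and the grip force at its end, in the units of the state.
- get_obs(): the state, without advancing time (a new reading comes with each control period).
- cams.capture(name): name is "scene" or "top" or "wrist"; returns the picture (400x640x3 uint8, blue, green, red); there is no depth.
- cams.camera_info(name): a dict with "fx", "fy", "cx", "cy" (pixels), "k1" (the pictures are not rectified: a ray, as slopes to the right and down, at radius r is drawn at 1 + k1 r^2 times it, then the intrinsics apply), "eye" and "orientation" of the camera in the world; the wrist camera has in their place "tool_from_camera" (4x4, takes a point from camera to tool coordinates, whose origin is the TCP and whose axes are the flange's). Camera axes: x right, y up, looking along -z (the intrinsics and any distortion apply to the point x, -y, -z); pixel columns grow to the right and rows downward; lengths in m; the calibration is good to about 2 mm. A picture is of the moment at which its call begins: read the wrist's pose just before it. camera_info takes no time and is no camera call.
- ticket.finish_job(): hands the job in; it is judged then, once.
The state is a dict: "time": time; "joints": joint angles; "qd": joint speeds; "joint_torque": joint torques, N m; "ee_pos": TCP position; "tool_rot": TCP orientation; "ft_force": force on the tool from outside, world axes, zero at the start; "ft_torque": the same for the moment, N m; "gripper_width": finger opening in m; "grasp_force": force on a finger pad.
Only numpy, scipy, OpenCV 4.12 (cv2) and the standard library are available. Lean on these libraries where they do the work, as an engineer would, in place of code of your own. Each camera call takes 0.05 s, during which the arm holds its last target. There are 200 camera calls.

### The job

Count by touch to the third gap of the low spice rack: starting at the end where the brush lies in its clip, run one fingertip along the top of the sprung rail behind the gaps, over the first bar, then the second, then the third, and lift off there without touching the fourth. Then push the loose round spice tin along the ledge into that third gap until it is home against the back wall, and let go of it. Do not grasp, lift or tip the tin, and leave the other things where they stand.

Things in the scene. Friction and masses are not known exactly. Their poses are not given: they have to be found in the camera images.
- rack: Fixed low steel divider rack, 288 mm long (its y), no floor, open on top. Five dividers 8 mm thick, 30 mm high at y = +140, +70, 0, -70, -140 mm form four gaps 62 mm wide. Their round-nosed mouths, at x = -39 mm, open to -x (towards the robot); a 28 mm high back wall closes them, inner face at x = +32 mm. Origin: rack middle, on the ledge. Yaw up to 0.15 rad.
- rail (a joint): Travel (m) of the sprung rail behind and above the back wall: 0 up, 0.008 fully pressed down. It runs along the rack at rack x = +47 mm (41 mm beyond the gap home points) and carries four bars, one behind each gap; all dip together. It starts to dip at about 2 N and is fully down at about 5 N.
- brush_clip: Fixed basting brush with a grey handle, lying along the rack's x in a spring clip, 185 mm long, 40 mm high in all, just beyond ONE end of the rack (its +y or its -y end, 190 mm from the rack's middle). Counting of the gaps begins at this end. Origin: centre of the clip's underside, on the ledge.
- salt_pot: Loose white lidded salt pot, 62 mm diameter, 57 mm high, just beyond the rack's other end; leave alone. Origin: centre of its underside.
- tin_center (a point): Centre (half-way up, 15 mm above the ledge) of the loose round aluminium spice tin, 52 mm diameter, 30 mm high, about 60 to 130 g, standing on the open ledge between robot and rack, lid up. It slides on the ledge.
- tagine: Brown clay tagine, 190 mm diameter, 180 mm high; leave alone. Origin: centre of its underside.
- jug: Glass measuring jug, 100 mm diameter, 120 mm high, with a handle; leave alone. Origin: centre of its underside.
- carousel: Three-tier aluminium spice carousel, 160 mm diameter, 310 mm high; leave alone. Origin: centre of its underside.
- bar_a: The rail's bar behind the leftmost (+y end of the rack) gap: aluminium, 56 mm long along the rack's y, 12 mm wide, 10 mm thick, 14 mm clear of the next bar. Origin: centre of its top face, 50 mm above the ledge when the rail is up. Axes as the rack's.
- gap_a (a point): Where the tin's centre lies when the tin is home in the leftmost (+y end of the rack) gap: on the gap's middle line, 26 mm in front of the back wall, 15 mm above the ledge.
- bar_b: The rail's bar behind the second from the +y end gap: aluminium, 56 mm long along the rack's y, 12 mm wide, 10 mm thick, 14 mm clear of the next bar. Origin: centre of its top face, 50 mm above the ledge when the rail is up. Axes as the rack's.
- gap_b (a point): Where the tin's centre lies when the tin is home in the second from the +y end gap: on the gap's middle line, 26 mm in front of the back wall, 15 mm above the ledge.
- bar_c: The rail's bar behind the third from the +y end gap: aluminium, 56 mm long along the rack's y, 12 mm wide, 10 mm thick, 14 mm clear of the next bar. Origin: centre of its top face, 50 mm above the ledge when the rail is up. Axes as the rack's.
- gap_c (a point): Where the tin's centre lies when the tin is home in the third from the +y end gap: on the gap's middle line, 26 mm in front of the back wall, 15 mm above the ledge.
- bar_d: The rail's bar behind the rightmost (-y end of the rack) gap: aluminium, 56 mm long along the rack's y, 12 mm wide, 10 mm thick, 14 mm clear of the next bar. Origin: centre of its top face, 50 mm above the ledge when the rail is up. Axes as the rack's.
- gap_d (a point): Where the tin's centre lies when the tin is home in the rightmost (-y end of the rack) gap: on the gap's middle line, 26 mm in front of the back wall, 15 mm above the ledge.
- tin: The same tin as a body; origin: centre of its underside on the ledge.
Not all that is in view belongs to the job. Of the things that look like the brush_clip, the largest one is meant.

How it is judged:
By the outcome, as a careful person would: the job done as asked, in the order asked, and still so for the second after the job is handed in, with the robot touching nothing.
It also fails if it takes over 72 s, if anything falls off the work surface, if the arm or the gripper's body presses on something with over 40 N, if the wrist force passes 120 N, or if a joint passes its speed limit or range.

## Working session

There is one attempt and no reset: what is moved stays moved. The work goes in short steps, Python scripts to look and compute and a tool call to move; the robot and the scene stay as the last step left them, time stands still between calls to the robot, and variables do not carry over. Pictures are saved under pics/ and viewed, at most 10 in all, crops included, and the job is handed in when it is done.

Besides the shell and the picture viewer there is one more tool, called after ">>>" by a JSON object that holds its "method" and its "body". send_rows: Moves the arm, as the interface text tells. Shift numbers are shares of 40 mm and turn numbers shares of 0.12 rad, none past 1 either way. Its arguments: {"type":"object","properties":{"rows":{"type":"array"},"grip":{"type":"number"},"grip_force":{"type":"number"}},"required":["rows"]}

```bash
mkdir -p pics; python3 - <<'E'
from bench import get_obs,cams
import cv2
o=get_obs(); print(o)
for n in("scene","top"):
    cv2.imwrite(f"pics/{n}0.png",cams.capture(n)); print(n,cams.camera_info(n))
print(cams.camera_info("wrist"))
E
```

```text
{'time': 0.0, 'joints': array([-1.39160515,  0.43521919,  0.02499519,  1.574099  , -0.01156776,
        1.13399886, -0.0751095 ]), 'qd': array([ 5.14410538e-06, -9.36258246e-05, -4.49463076e-04, -1.33485303e-04,
       -1.04141770e-03,  1.25495685e-03, -9.64435578e-04]), 'joint_torque': array([-8.35196133e-04, -6.67855811e+01,  9.84815732e-01, -3.14465833e+01,
       -6.05247100e-02,  4.29160742e-02,  1.73145072e-04]), 'ee_pos': array([0.17373352, 0.59983445, 0.22594687]), 'tool_rot': array([-2.02961655e-05,  1.40472330e-01,  9.90084290e-01, -7.89848291e-04]), 'ft_force': array([-0.37625981,  1.0432394 , -0.48433315]), 'ft_torque': array([ 0.0219475 , -0.0241246 ,  0.05830547]), 'grasp_force': 0.0, 'gripper_width': 0.09179896219147593}
scene {'fx': 418.64817680214054, 'fy': 418.64817680214054, 'cx': 312.9112574847737, 'cy': 202.87129262715987, 'k1': -0.0434079345262086, 'eye': array([ 1.45718328, -0.09814936,  0.86596428]), 'orientation': array([0.66779227, 0.30466641, 0.27160448, 0.62246516])}
top {'fx': 410.46736651612986, 'fy': 410.46736651612986, 'cx': 316.13058019193653, 'cy': 193.1425683720827, 'k1': -0.0899184574695484, 'eye': array([ 0.49001779, -0.00179293,  1.17938801]), 'orientation': array([ 0.70952492,  0.01804848, -0.03208044, -0.70371833])}
{'fx': 334.4585062684368, 'fy': 334.4585062684368, 'cx': 314.4956727547173, 'cy': 202.1140523102945, 'k1': -0.06925601567293692, 'tool_from_camera': array([[ 7.33051676e-04,  9.69417487e-01,  2.45416378e-01,
         6.53352628e-02],
       [ 9.99999690e-01, -6.40037439e-04, -4.58763039e-04,
         1.02454594e-03],
       [-2.87657243e-04,  2.45416638e-01, -9.69417656e-01,
        -1.57494114e-01],
       [ 0.00000000e+00,  0.00000000e+00,  0.00000000e+00,
         1.00000000e+00]])}
```

View pics/top0.png

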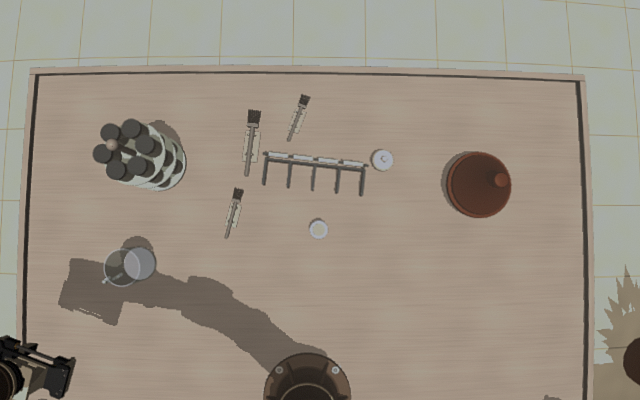

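View pics/scene0.png

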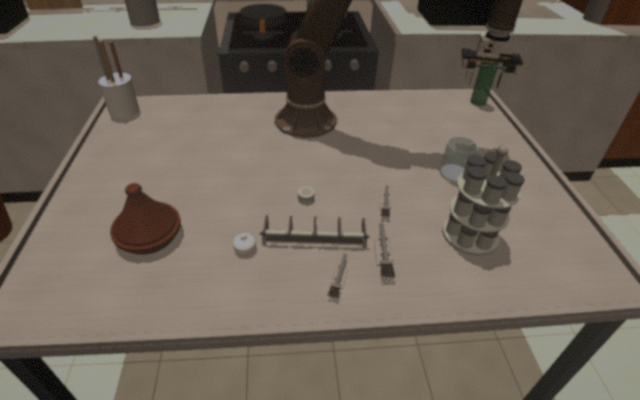

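The top view shows the rack with its ends near (265,157) and (365,164) and its mouths facing down in the image, towards the robot. The largest brush is at (252,143), the +y end, the salt pot at (382,160) and the tin at (318,229). Counting therefore starts at bar_a, and the third gap is gap_c. Next I'll zoom in to measure.

```bash
cat > h.py <<'E'
import numpy as np,cv2
from scipy.spatial.transform import Rotation as R
from bench import get_obs,cams
def Rq(q): return R.from_quat([q[1],q[2],q[3],q[0]]).as_matrix()
def cam(n):
    i=cams.camera_info(n)
    if n!="wrist": return i,np.array(i["eye"]),Rq(i["orientation"])
    o=get_obs();Rt=Rq(o["tool_rot"]);T=i["tool_from_camera"]
    return i,o["ee_pos"]+Rt@T[:3,3],Rt@T[:3,:3]
def K(i): return np.array([[i["fx"],0,i["cx"]],[0,i["fy"],i["cy"]],[0,0,1]]),np.array([i["k1"],0,0,0,0])
def ray(c,uv,z):
    i,e,Rm=c; p=cv2.undistortPoints(np.array([[uv]],float),*K(i))[0,0]
    d=Rm@np.array([p[0],-p[1],-1]); return e+d*(z-e[2])/d[2]
def proj(c,P):
    i,e,Rm=c; q=Rm.T@(np.array(P,float)-e); q=q*[1,-1,-1]
    return cv2.projectPoints(q.reshape(1,3),np.zeros(3),np.zeros(3),*K(i))[0].ravel()
E
python3 - <<'E'
import cv2
im=cv2.imread("pics/top0.png")[95:250,215:405]
cv2.imwrite("pics/topc.png",cv2.resize(im,None,fx=4,fy=3.8,interpolation=cv2.INTER_CUBIC)[:, :])
E
```

```text
(no output)
```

View pics/topc.png

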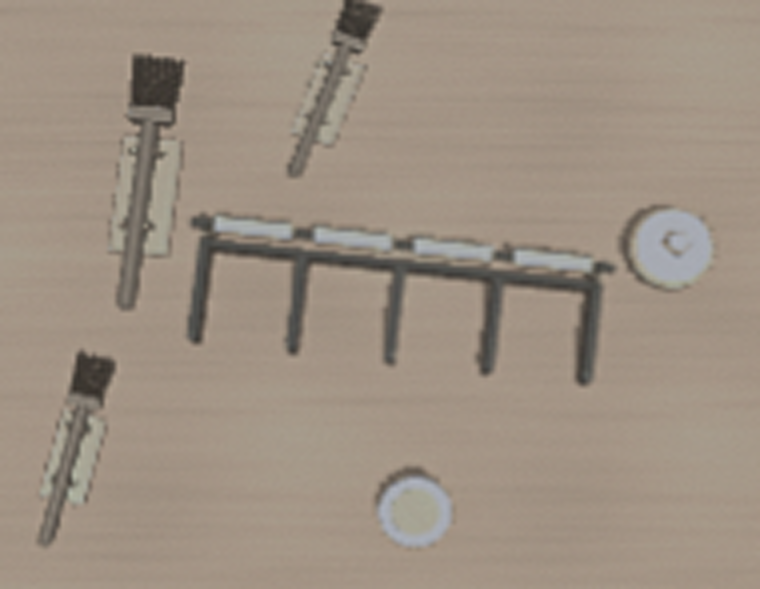

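The crop shows four bright bars at crop points (253,228), (353,238), (453,250) and (553,261), with the tin at (415,510). The largest brush is at the left (+y) end. I'll refine these with a mask.

```bash
python3 - <<'E'
from h import *
im=cv2.imread("pics/top0.png");c=cam("top")
b,g,r=[im[...,k].astype(int) for k in range(3)]
m=((b>r-2)&(b>140)).astype(np.uint8)
n,l,s,ce=cv2.connectedComponentsWithStats(m)
for k in range(1,n):
    x,y,w,h,a=s[k]
    if 215<x<405 and 95<y<250 and a>10:
        z=.05 if a<100 and y<180 else .03
        print(s[k],ce[k],ray(c,ce[k],z))
f=lambda x,y:((x+.5)/4+215-.5,(y+.5)/3.8+95-.5)
B=np.array([ray(c,f(*p),.05) for p in[(253,228),(353,238),(453,250),(553,261)]]);print(B,np.linalg.norm(np.diff(B,axis=0),axis=1))
print("div noses",[ray(c,f(*p),.03)[:2] for p in[(195,343),(293,353),(390,364),(486,374),(584,384)]])
print("tin",ray(c,f(415,510),.03), "clip", ray(c,f(147,195),.0))
E
```

```text
[375 151  18  18 244] [383.10655738 159.40163934] [ 0.66960224 -0.2139893   0.03      ]
[269 153  19   5  57] [277.77192982 154.70175439] [0.67638467 0.08340428 0.05      ]
[294 156  19   5  56] [302.82142857 157.57142857] [0.66901122 0.01377918 0.05      ]
[319 158  19   5  58] [327.55172414 160.37931034] [ 0.66186509 -0.05496925  0.05      ]
[344 161  18   5  56] [352.42857143 163.21428571] [ 0.65469544 -0.124277    0.05      ]
[310 221  18  18 134] [318.34328358 229.18656716] [ 0.47090723 -0.03125001  0.03      ]
[[ 0.67658425  0.08312123  0.05      ]
 [ 0.66987725  0.01363939  0.05      ]
 [ 0.6617579  -0.0558687   0.05      ]
 [ 0.65442507 -0.12552301  0.05      ]] [0.0698048  0.0699807  0.07003923]
div noses [array([0.59366097, 0.12406651]), array([0.58686074, 0.05515728]), array([ 0.57932276, -0.01300298]), array([ 0.57251621, -0.0805282 ]), array([ 0.56570552, -0.14967033])]
tin [ 0.47186761 -0.03133169  0.03      ] clip [0.70968309 0.16431407 0.        ]
```

>>> {"method": "send_rows", "body": {"rows": [{"travel": [-0.49,-0.44,0],"turn": [0,0,0]},{"travel": [-0.49,-0.44,0],"turn": [0,0,0]},{"travel": [-0.49,-0.44,0],"turn": [0,0,0]},{"travel": [-0.49,-0.44,0],"turn": [0,0,0]},{"travel": [-0.49,-0.44,0],"turn": [0,0,0]},{"travel": [-0.49,-0.44,0],"turn": [0,0,0]},{"travel": [-0.49,-0.44,0],"turn": [0,0,0]},{"travel": [-0.49,-0.44,0],"turn": [0,0,0]},{"travel": [-0.49,-0.44,0],"turn": [0,0,0]},{"travel": [-0.49,-0.44,0],"turn": [0,0,0]},{"travel": [-0.49,-0.44,0],"turn": [0,0,0]},{"travel": [-0.49,-0.44,0],"turn": [0,0,0]},{"travel": [-0.49,-0.44,0],"turn": [0,0,0]},{"travel": [-0.49,-0.44,0],"turn": [0,0,0]},{"travel": [-0.49,-0.44,0],"turn": [0,0,0]},{"travel": [-0.49,-0.44,0],"turn": [0,0,0]},{"travel": [-0.49,-0.44,0],"turn": [0,0,0]},{"travel": [-0.49,-0.44,0],"turn": [0,0,0]},{"travel": [-0.49,-0.44,0],"turn": [0,0,0]},{"travel": [-0.49,-0.44,0],"turn": [0,0,0]}]}}

```text
time: 1.77
ee_pos: [0.4527, 0.1519, 0.2266]
tool_rot: [-0.0, 0.14, 0.99, -0.0]
ft_force: [0.6, 0.6, -0.1]
gripper_width: 0.0918
grasp_force: 0.0
```

```bash
cat >> h.py <<'E'
def rel(target,yawy=None):
    "target world pos; returns tool-axis shift in rows units (40mm), tool y heading, turn needed (0.12 rad units) about tool z"
    o=get_obs();Rt=Rq(o["tool_rot"]);a=np.arctan2(Rt[1,1],Rt[0,1])
    print("t",round(o["time"],2),"pos",o["ee_pos"].round(4),"z",Rt[:,2].round(3),"yhead",a.round(3),"F",o["ft_force"].round(2),"w",round(o["gripper_width"],4),"j",o["joints"].round(2))
    print("shift units",(Rt.T@(np.array(target)-o["ee_pos"])/.04).round(3))
    if yawy is not None: print("turn units",round(-((yawy-a+np.pi)%(2*np.pi)-np.pi)/.12,2))
E
python3 -c "
from h import *
rel([.6,.1,.226],-.104)"
```

```text
t 1.77 pos [0.4527 0.1519 0.2266] z [-0. -0. -1.] yhead 1.289 F [ 0.56  0.59 -0.08] w 0.0918 j [-0.67  0.19  0.28  1.94 -0.06  1.02  0.92]
shift units [-3.898 -0.223  0.013]
turn units 11.61
```

>>> {"method": "send_rows", "body": {"rows": [{"travel": [0,0,0],"turn": [0,0,0.97]},{"travel": [0,0,0],"turn": [0,0,0.97]},{"travel": [0,0,0],"turn": [0,0,0.97]},{"travel": [0,0,0],"turn": [0,0,0.97]},{"travel": [0,0,0],"turn": [0,0,0.97]},{"travel": [0,0,0],"turn": [0,0,0.97]},{"travel": [0,0,0],"turn": [0,0,0.97]},{"travel": [0,0,0],"turn": [0,0,0.97]},{"travel": [0,0,0],"turn": [0,0,0.97]},{"travel": [0,0,0],"turn": [0,0,0.97]},{"travel": [0,0,0],"turn": [0,0,0.97]},{"travel": [0,0,0],"turn": [0,0,0.97]},{"travel": [0,0,0],"turn": [0,0,0]}]}}

```text
time: 2.85
ee_pos: [0.4522, 0.1532, 0.2265]
tool_rot: [-0.0, 0.746, 0.666, -0.0]
ft_force: [-0.2, 0.2, -0.2]
gripper_width: 0.0918
grasp_force: 0.0
```

```bash
cat >> h.py <<'E'
def rack(x,y,z):
    c,s=np.cos(-.104),np.sin(-.104); return np.array([.6188+c*x-s*y,-.0156+s*x+c*y,z])
E
python3 -c "
from h import *
print(rack(-5,122,.13))
rel(rack(-5,122,.13),-.104)"
```

```text
[  8.31095577 121.84428158   0.13      ]
t 2.85 pos [0.4522 0.1532 0.2265] z [-0.001 -0.    -1.   ] yhead -0.113 F [-0.17  0.2  -0.15] w 0.0918 j [-0.85  0.2   0.49  1.95 -0.11  1.02 -0.42]
shift units [ 3.044976e+03 -1.489110e+02  1.407000e+00]
turn units -0.08
```

```bash
sed -i 's/c,s=np.cos/x,y=x\/1000,y\/1000; c,s=np.cos/' h.py
python3 -c "
from h import *
print(rack(-5,122,.13))
rel(rack(-5,122,.10),-.104)"
```

```text
[0.62649216 0.10625988 0.13      ]
t 2.85 pos [0.4522 0.1532 0.2265] z [-0.001 -0.    -1.   ] yhead -0.113 F [-0.17  0.2  -0.15] w 0.0918 j [-0.85  0.2   0.49  1.95 -0.11  1.02 -0.42]
shift units [-0.672  4.464  3.16 ]
turn units -0.08
```

>>> {"method": "send_rows", "body": {"rows": [{"travel": [-0.067,0.446,0.316],"turn": [0,0,-0.01]},{"travel": [-0.067,0.446,0.316],"turn": [0,0,-0.01]},{"travel": [-0.067,0.446,0.316],"turn": [0,0,-0.01]},{"travel": [-0.067,0.446,0.316],"turn": [0,0,-0.01]},{"travel": [-0.067,0.446,0.316],"turn": [0,0,-0.01]},{"travel": [-0.067,0.446,0.316],"turn": [0,0,-0.01]},{"travel": [-0.067,0.446,0.316],"turn": [0,0,-0.01]},{"travel": [-0.067,0.446,0.316],"turn": [0,0,-0.01]},{"travel": [-0.067,0.446,0.316],"turn": [0,0,0]},{"travel": [-0.067,0.446,0.316],"turn": [0,0,0]},{"travel": [0,0,0],"turn": [0,0,0]},{"travel": [0,0,0],"turn": [0,0,0]}]}}

```text
time: 3.85
ee_pos: [0.6269, 0.1076, 0.0991]
tool_rot: [-0.0, 0.74, 0.672, -0.001]
ft_force: [0.4, 0.8, 0.5]
gripper_width: 0.0917
grasp_force: 0.0
```

```bash
python3 -c "
from h import *
rel(rack(-5,122,.055),-.104)
c=cam('wrist');im=cams.capture('wrist');cv2.imwrite('pics/w1.png',im)
for y in (105,35): print(proj(c,rack(47,y,.05)))
"
```

```text
t 3.85 pos [0.6269 0.1076 0.0991] z [-0.002 -0.001 -1.   ] yhead -0.096 F [0.39 0.75 0.51] w 0.0917 j [-0.54  0.6   0.44  1.71 -0.31  0.9  -0.07]
shift units [-0.032 -0.005  1.102]
turn units 0.07
[391.3737851  250.40704245]
[384.24313359 340.17442623]
```

View pics/w1.png

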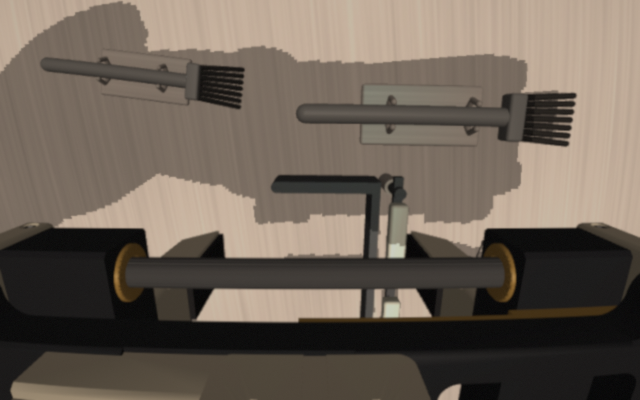

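The wrist view shows bar_a at about (398,205) to (394,258), the large brush beyond it, and the right finger's tip near (412,235). Positions agree with the plan to about 2 mm. I'll check where the tip projects, then descend.

```bash
python3 -c "
from h import *
c=cam('wrist');o=get_obs();Rt=Rq(o['tool_rot'])
for p in ([.0095,.046,0],[.0095,.065,0],[-.0095,.046,0]): print(p,proj(c,o['ee_pos']+Rt@np.array(p)))
for y in (133,77,63): print(proj(c,rack(41,y,.05)),proj(c,rack(53,y,.05)))
rel(rack(-4,122,.055),-.104)
"
```

```text
[0.0095, 0.046, 0] [405.11323932 235.61498125]
[0.0095, 0.065, 0] [442.34119569 235.47111905]
[-0.0095, 0.046, 0] [402.44727849 270.30692065]
[385.2589888  210.23259331] [403.69033688 210.38090873]
[380.01781663 288.44741488] [397.28565193 288.45620486]
[378.739195   306.34144607] [395.71950242 306.32249632]
t 3.9 pos [0.6266 0.1081 0.0998] z [-0.001 -0.    -1.   ] yhead -0.096 F [-0.15  0.73  0.5 ] w 0.0917 j [-0.54  0.6   0.44  1.71 -0.31  0.9  -0.07]
shift units [-0.046  0.028  1.12 ]
turn units 0.07
```

>>> {"method": "send_rows", "body": {"rows": [{"travel": [-0.01,0.007,0.28],"turn": [0,0,0.02]},{"travel": [-0.01,0.007,0.28],"turn": [0,0,0.02]},{"travel": [-0.01,0.007,0.28],"turn": [0,0,0.02]},{"travel": [-0.01,0.007,0.25],"turn": [0,0,0.01]},{"travel": [0,0,0],"turn": [0,0,0]},{"travel": [0,0,0],"turn": [0,0,0]},{"travel": [0,0,0],"turn": [0,0,0]}]}}

```text
time: 4.48
ee_pos: [0.6282, 0.1066, 0.0568]
tool_rot: [0.0, 0.744, 0.668, 0.0]
ft_force: [0.3, -0.8, 0.1]
gripper_width: 0.0919
grasp_force: 0.0
```

>>> {"method": "send_rows", "body": {"rows": [{"travel": [0,0,0.03],"turn": [0,0,0]},{"travel": [0,0,0.03],"turn": [0,0,0]},{"travel": [0,0,0.03],"turn": [0,0,0]},{"travel": [0,0,0.03],"turn": [0,0,0]},{"travel": [0,0,0.03],"turn": [0,0,0]},{"travel": [0,0,0],"turn": [0,0,0]},{"travel": [0,0,0],"turn": [0,0,0]}]}}

```text
time: 5.07
ee_pos: [0.6281, 0.1066, 0.0507]
tool_rot: [-0.0, 0.744, 0.668, -0.0]
ft_force: [0.3, 0.7, 0.4]
gripper_width: 0.0921
grasp_force: 0.0
```

>>> {"method": "send_rows", "body": {"rows": [{"travel": [0,0,0.03],"turn": [0,0,0]},{"travel": [0,0,0.03],"turn": [0,0,0]},{"travel": [0,0,0],"turn": [0,0,0]},{"travel": [0,0,0],"turn": [0,0,0]}]}}

```text
time: 5.4
ee_pos: [0.6282, 0.1066, 0.0484]
tool_rot: [0.0, 0.744, 0.668, 0.0]
ft_force: [0.2, 0.7, 2.0]
gripper_width: 0.0917
grasp_force: 1.2
```

```bash
python3 -c "
from h import *
for _ in range(2): print(get_obs()['ft_force'],get_obs()['ft_torque'])
rel(rack(-4,122,.046),-.104)
"
```

```text
[0.15519233 0.69031233 1.95905122] [-0.0929423   0.1200927   0.01174005]
[0.15519233 0.69031233 1.95905122] [-0.0929423   0.1200927   0.01174005]
t 5.4 pos [0.6282 0.1066 0.0484] z [ 0.  0. -1.] yhead -0.107 F [0.16 0.69 1.96] w 0.0917 j [-0.52  0.67  0.41  1.74 -0.35  0.81 -0.05]
shift units [-0.013 -0.018  0.061]
turn units -0.02
```

>>> {"method": "send_rows", "body": {"rows": [{"travel": [0,0,0.03],"turn": [0,0,0]},{"travel": [0,0,0.04],"turn": [0,0,0]},{"travel": [0,0,0],"turn": [0,0,0]},{"travel": [-0.1,0,0],"turn": [0,0,0]},{"travel": [-0.1,0,0],"turn": [0,0,0]},{"travel": [-0.1,0,0],"turn": [0,0,0]},{"travel": [-0.1,0,0],"turn": [0,0,0]},{"travel": [-0.1,0,0],"turn": [0,0,0]},{"travel": [-0.1,0,0],"turn": [0,0,0]}]}}

```text
time: 6.15
ee_pos: [0.6257, 0.0823, 0.0457]
tool_rot: [0.0, 0.744, 0.668, 0.0]
ft_force: [0.3, 2.6, 3.3]
gripper_width: 0.0918
grasp_force: 1.9
```

```bash
python3 -c "
from h import *
rel(rack(-4,-40,.045),-.104)
"
```

```text
t 6.15 pos [0.6257 0.0823 0.0457] z [ 0.  0. -1.] yhead -0.107 F [0.28 2.61 3.34] w 0.0918 j [-0.48  0.66  0.4   1.76 -0.35  0.79 -0.02]
shift units [-3.453 -0.007  0.016]
turn units -0.02
```

>>> {"method": "send_rows", "body": {"rows": [{"travel": [-0.1,0,0],"turn": [0,0,0]},{"travel": [-0.1,0,0],"turn": [0,0,0]},{"travel": [-0.1,0,0],"turn": [0,0,0]},{"travel": [-0.1,0,0],"turn": [0,0,0]},{"travel": [-0.1,0,0],"turn": [0,0,0]},{"travel": [-0.1,0,0],"turn": [0,0,0]},{"travel": [-0.1,0,0],"turn": [0,0,0]},{"travel": [-0.1,0,0],"turn": [0,0,0]},{"travel": [-0.1,0,0],"turn": [0,0,0]},{"travel": [-0.1,0,0],"turn": [0,0,0]},{"travel": [-0.1,0,0],"turn": [0,0,0]},{"travel": [-0.1,0,0],"turn": [0,0,0]},{"travel": [-0.1,0,0],"turn": [0,0,0]},{"travel": [-0.1,0,0],"turn": [0,0,0]},{"travel": [-0.1,0,0],"turn": [0,0,0]},{"travel": [-0.1,0,0],"turn": [0,0,0]},{"travel": [-0.1,0,0],"turn": [0,0,0]},{"travel": [-0.1,0,0],"turn": [0,0,0]}]}}

```text
time: 7.65
ee_pos: [0.6178, 0.0107, 0.0455]
tool_rot: [-0.0, 0.744, 0.668, 0.0]
ft_force: [-0.1, 2.8, 4.1]
gripper_width: 0.092
grasp_force: 1.9
```

```bash
python3 -c "
from h import *
rel(rack(-4,-40,.045),-.104)
"
```

```text
t 7.65 pos [0.6178 0.0107 0.0455] z [ 0.  0. -1.] yhead -0.107 F [-0.14  2.78  4.12] w 0.092 j [-0.37  0.64  0.4   1.79 -0.34  0.77  0.1 ]
shift units [-1.652 -0.004  0.014]
turn units -0.02
```

>>> {"method": "send_rows", "body": {"rows": [{"travel": [-0.1,0,0],"turn": [0,0,0]},{"travel": [-0.1,0,0],"turn": [0,0,0]},{"travel": [-0.1,0,0],"turn": [0,0,0]},{"travel": [-0.1,0,0],"turn": [0,0,0]},{"travel": [-0.1,0,0],"turn": [0,0,0]},{"travel": [-0.1,0,0],"turn": [0,0,0]},{"travel": [-0.1,0,0],"turn": [0,0,0]},{"travel": [-0.1,0,0],"turn": [0,0,0]},{"travel": [-0.1,0,0],"turn": [0,0,0]},{"travel": [-0.1,0,0],"turn": [0,0,0]},{"travel": [-0.1,0,0],"turn": [0,0,0]},{"travel": [-0.1,0,0],"turn": [0,0,0]},{"travel": [-0.1,0,0],"turn": [0,0,0]},{"travel": [-0.1,0,0],"turn": [0,0,0]},{"travel": [-0.1,0,0],"turn": [0,0,0]},{"travel": [-0.1,0,0],"turn": [0,0,0]},{"travel": [0,0,0],"turn": [0,0,0]}]}}

```text
time: 9.07
ee_pos: [0.611, -0.0539, 0.0456]
tool_rot: [0.0, 0.744, 0.668, -0.0]
ft_force: [-0.5, 0.6, 4.7]
gripper_width: 0.0919
grasp_force: 1.8
```

>>> {"method": "send_rows", "body": {"rows": [{"travel": [0,0,-0.1],"turn": [0,0,0]},{"travel": [0,0,-0.2],"turn": [0,0,0]},{"travel": [0,0,-0.4],"turn": [0,0,0]},{"travel": [0,0,-0.4],"turn": [0,0,0]},{"travel": [0,0,-0.4],"turn": [0,0,0]},{"travel": [0,0,-0.4],"turn": [0,0,0]},{"travel": [0,0,-0.4],"turn": [0,0,0]},{"travel": [0,0,0],"turn": [0,0,0]}]}}

```text
time: 9.73
ee_pos: [0.6123, -0.053, 0.1409]
tool_rot: [0.001, 0.744, 0.668, 0.001]
ft_force: [1.1, -0.1, -0.6]
gripper_width: 0.0916
grasp_force: 0.0
```

```bash
python3 -c "
from h import *
rel([.405,-.03,.137],1.4668)
"
```

```text
t 9.73 pos [ 0.6123 -0.053   0.1409] z [ 0.004 -0.    -1.   ] yhead -0.107 F [ 1.1  -0.05 -0.65] w 0.0916 j [-0.31  0.52  0.45  1.73 -0.27  0.95  0.14]
shift units [ 0.019 -5.216  0.077]
turn units -13.12
```

>>> {"method": "send_rows", "body": {"rows": [{"travel": [0,-0.52,0],"turn": [0,0,0]},{"travel": [0,-0.52,0],"turn": [0,0,0]},{"travel": [0,-0.52,0],"turn": [0,0,0]},{"travel": [0,-0.52,0],"turn": [0,0,0]},{"travel": [0,-0.52,0],"turn": [0,0,0]},{"travel": [0,-0.52,0],"turn": [0,0,0]},{"travel": [0,-0.52,0],"turn": [0,0,0]},{"travel": [0,-0.52,0],"turn": [0,0,0]},{"travel": [0,-0.52,0],"turn": [0,0,0]},{"travel": [0,-0.52,0],"turn": [0,0,0]}], "grip": 0.12}}

```text
time: 10.57
ee_pos: [0.4026, -0.0304, 0.1373]
tool_rot: [-0.0, 0.744, 0.668, -0.0]
ft_force: [-0.2, -1.2, -0.8]
gripper_width: 0.0297
grasp_force: 0.0
```

>>> {"method": "send_rows", "body": {"rows": [{"travel": [0,0,0],"turn": [0,0,0.93]},{"travel": [0,0,0],"turn": [0,0,0.93]},{"travel": [0,0,0],"turn": [0,0,0.93]},{"travel": [0,0,0],"turn": [0,0,0.93]},{"travel": [0,0,0],"turn": [0,0,0.93]},{"travel": [0,0,0],"turn": [0,0,0.93]},{"travel": [0,0,0],"turn": [0,0,0.93]},{"travel": [0,0,0],"turn": [0,0,0.93]},{"travel": [0,0,0],"turn": [0,0,0.93]},{"travel": [0,0,0],"turn": [0,0,0.93]},{"travel": [0,0,0],"turn": [0,0,0.93]},{"travel": [0,0,0],"turn": [0,0,0.93]},{"travel": [0,0,0],"turn": [0,0,0.93]},{"travel": [0,0,0],"turn": [0,0,0.93]},{"travel": [0,0,0],"turn": [0,0,0]},{"travel": [0,0,0],"turn": [0,0,0]},{"travel": [0,0,0],"turn": [0,0,0]}]}}

```text
time: 11.98
ee_pos: [0.404, -0.0303, 0.1375]
tool_rot: [0.0, 0.999, -0.047, -0.0]
ft_force: [-0.1, -0.3, -0.9]
gripper_width: 0.0111
grasp_force: 0.0
```

```bash
python3 -c "
from h import *
rel([.42,-.025,.013],-1.6748)
c=cam('wrist');im=cams.capture('wrist');cv2.imwrite('pics/w2.png',im)
print('tin',proj(c,[.471,-.031,.03]),'noses',[proj(c,rack(-39,y,.03)).round() for y in (0,-70)])
"
```

```text
t 11.98 pos [ 0.404  -0.0303  0.1375] z [-0. -0. -1.] yhead -1.665 F [-0.14 -0.33 -0.9 ] w 0.0111 j [-0.74  0.23  0.83  2.24 -0.25  0.76 -1.41]
shift units [ 0.387 -0.17   3.111]
turn units 0.08
tin [308.51154151 116.88048437] noses [array([267., -34.]), array([364., -33.])]
```

View pics/w2.png

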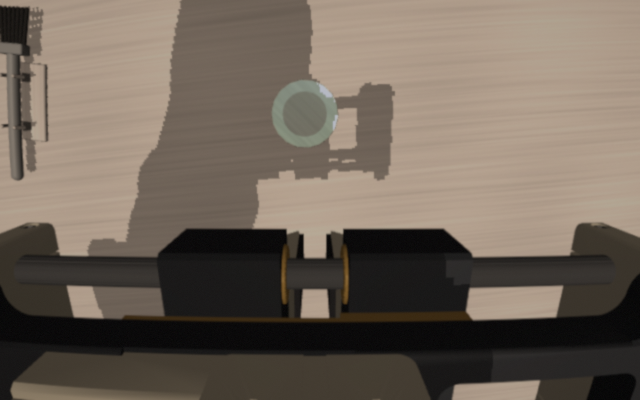

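The tin is at (305,114), against a predicted (308,117). That is the same ~2 mm offset the wrist view gave for the rack, so the relative geometry holds. I'll descend behind the tin.

```bash
sed -i 's/\.6188/.6203/; s/-\.0156/-.0141/' h.py; python3 -c "
from h import *
rel(rack(-198,-31.2,.011),-1.6748)
"
```

```text
t 12.03 pos [ 0.4041 -0.0303  0.1375] z [-0.  0. -1.] yhead -1.666 F [0.08 0.19 1.33] w 0.0108 j [-0.74  0.23  0.83  2.24 -0.25  0.76 -1.41]
shift units [ 0.387 -0.181  3.162]
turn units 0.07
```

>>> {"method": "send_rows", "body": {"rows": [{"travel": [0.04,-0.018,0.316],"turn": [0,0,0.02]},{"travel": [0.04,-0.018,0.316],"turn": [0,0,0.02]},{"travel": [0.04,-0.018,0.316],"turn": [0,0,0.02]},{"travel": [0.04,-0.018,0.316],"turn": [0,0,0.01]},{"travel": [0.04,-0.018,0.316],"turn": [0,0,0]},{"travel": [0.04,-0.018,0.316],"turn": [0,0,0]},{"travel": [0.04,-0.018,0.316],"turn": [0,0,0]},{"travel": [0.04,-0.018,0.316],"turn": [0,0,0]},{"travel": [0.04,-0.018,0.316],"turn": [0,0,0]},{"travel": [0.03,-0.018,0.31],"turn": [0,0,0]},{"travel": [0,0,0],"turn": [0,0,0]},{"travel": [0,0,0],"turn": [0,0,0]},{"travel": [0,0,0],"turn": [0,0,0]}]}}

```text
time: 13.12
ee_pos: [0.4206, -0.025, 0.0118]
tool_rot: [-0.0, 0.999, -0.053, 0.0]
ft_force: [0.2, -0.2, 0.0]
gripper_width: 0.011
grasp_force: 0.0
```

```bash
python3 -c "
from h import *
rel(rack(-180,-31.2,.011),-1.6748)
rel(rack(-105,-35,.011),-1.6748)
c=cam('wrist');im=cams.capture('wrist');cv2.imwrite('pics/w3.png',im)
"
```

```text
t 13.12 pos [ 0.4206 -0.025   0.0118] z [ 0.  0. -1.] yhead -1.677 F [ 0.22 -0.19  0.01] w 0.011 j [-0.48  0.51  0.55  2.3  -0.6   0.47 -1.12]
shift units [ 0.437 -0.011  0.02 ]
turn units -0.02
t 13.12 pos [ 0.4206 -0.025   0.0118] z [ 0.  0. -1.] yhead -1.677 F [ 0.22 -0.19  0.01] w 0.011 j [-0.48  0.51  0.55  2.3  -0.6   0.47 -1.12]
shift units [2.313 0.08  0.02 ]
turn units -0.02
```

View pics/w3.png

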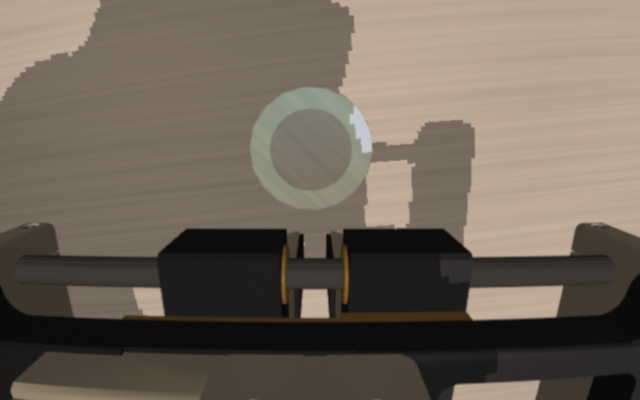

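The tin's top is centred at (311,148), and the fingers straddle column 315. The tin sits about 2 mm to the left, so I'll re-centre and then push.

```bash
python3 -c "
from h import *
c=cam('wrist');t=ray(c,(311,148),.03);print(t)
o=get_obs();Rt=Rq(o['tool_rot']);print((Rt.T@(t-o['ee_pos'])*1000).round(1))
d=t-rack(0,0,.03);k=-.104;print('rack xy',np.cos(k)*d[0]+np.sin(k)*d[1],-np.sin(k)*d[0]+np.cos(k)*d[1])
"
```

```text
[ 0.47474012 -0.02823613  0.03      ]
[ 54.   -2.4 -18. ]
rack xy -0.14330588828698856 -0.029170705190022336
```

>>> {"method": "send_rows", "body": {"rows": [{"travel": [0,-0.03,0],"turn": [0,0,0]},{"travel": [0,-0.03,0.01],"turn": [0,0,0]},{"travel": [0.1,0,0],"turn": [0,0,0]},{"travel": [0.1,0,0],"turn": [0,0,0]},{"travel": [0.1,0,0],"turn": [0,0,0]},{"travel": [0.1,0,0],"turn": [0,0,0]},{"travel": [0.05,0,0],"turn": [0,0,0]},{"travel": [0.05,0,0],"turn": [0,0,0]},{"travel": [0.08,0.004,0],"turn": [0,0,0]},{"travel": [0.08,0.004,0],"turn": [0,0,0]},{"travel": [0.08,0.004,0],"turn": [0,0,0]},{"travel": [0.08,0.004,0],"turn": [0,0,0]},{"travel": [0.08,0.004,0],"turn": [0,0,0]},{"travel": [0.08,0.004,0],"turn": [0,0,0]},{"travel": [0.08,0.004,0],"turn": [0,0,0]},{"travel": [0.08,0.004,0],"turn": [0,0,0]},{"travel": [0.08,0.004,0],"turn": [0,0,0]},{"travel": [0.08,0.004,0],"turn": [0,0,0]},{"travel": [0.05,0,0],"turn": [0,0,0]},{"travel": [0,0,0],"turn": [0,0,0]}]}}

```text
time: 14.83
ee_pos: [0.475, -0.0299, 0.011]
tool_rot: [0.0, 0.999, -0.053, 0.0]
ft_force: [-0.3, 0.2, 0.5]
gripper_width: 0.0114
grasp_force: 0.0
```

```bash
python3 -c "
from h import *
rel(rack(-29,-35,.011),-1.6748)
c=cam('wrist');im=cams.capture('wrist');cv2.imwrite('pics/w4.png',im)
print([proj(c,rack(-39,y,.03)).round() for y in (0,-70)],proj(c,rack(-10,-35,.03)))
"
```

```text
t 14.83 pos [ 0.475  -0.0299  0.011 ] z [ 0.001 -0.    -1.   ] yhead -1.677 F [-0.3   0.15  0.47] w 0.0114 j [-0.46  0.57  0.56  2.18 -0.58  0.55 -1.14]
shift units [2.848e+00 9.800e-02 2.000e-03]
turn units -0.02
[array([236.,  18.]), array([418.,  19.])] [327.71949643 -64.23889142]
```

View pics/w4.png

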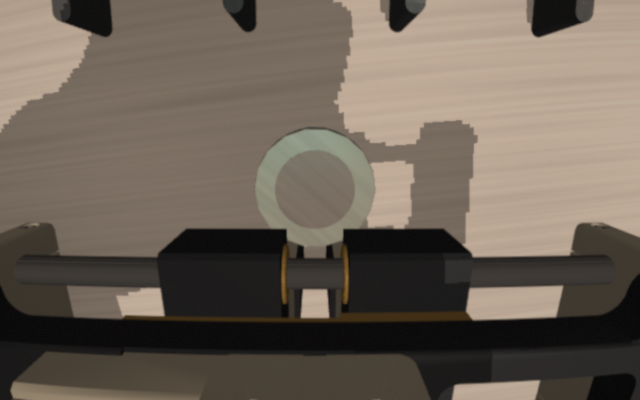

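The tin is cradled at (315,187). The noses either side of the third gap are at (234,5) and (415,5), so the mid-line is at column ~324.5, about 3.9 mm to the right. That matches the plan, so I'll drift right while pushing.

>>> {"method": "send_rows", "body": {"rows": [{"travel": [0.08,0.01,0],"turn": [0,0,0]},{"travel": [0.08,0.01,0],"turn": [0,0,0]},{"travel": [0.08,0.01,0],"turn": [0,0,0]},{"travel": [0.08,0.01,0],"turn": [0,0,0]},{"travel": [0.08,0.01,0],"turn": [0,0,0]},{"travel": [0.08,0.01,0],"turn": [0,0,0]},{"travel": [0.08,0.01,0],"turn": [0,0,0]},{"travel": [0.08,0.01,0],"turn": [0,0,0]},{"travel": [0.08,0.01,0],"turn": [0,0,0]},{"travel": [0.08,0.01,0],"turn": [0,0,0]},{"travel": [0.08,0,0],"turn": [0,0,0]},{"travel": [0.08,0,0],"turn": [0,0,0]},{"travel": [0.05,0,0],"turn": [0,0,0]},{"travel": [0,0,0],"turn": [0,0,0]}]}}

```text
time: 16.05
ee_pos: [0.5147, -0.0381, 0.011]
tool_rot: [0.0, 0.999, -0.053, 0.0]
ft_force: [-0.2, 0.0, -0.6]
gripper_width: 0.0114
grasp_force: 0.0
```

```bash
python3 -c "
from h import *
rel(rack(-29,-35,.011),-1.6748)
c=cam('wrist');im=cams.capture('wrist');cv2.imwrite('pics/w5.png',im)
"
```

```text
t 16.05 pos [ 0.5147 -0.0381  0.011 ] z [ 0.001 -0.    -1.   ] yhead -1.677 F [-0.21  0.01 -0.64] w 0.0114 j [-0.43  0.61  0.57  2.08 -0.58  0.6  -1.14]
shift units [ 1.839e+00 -2.000e-03  1.000e-03]
turn units -0.02
```

View pics/w5.png

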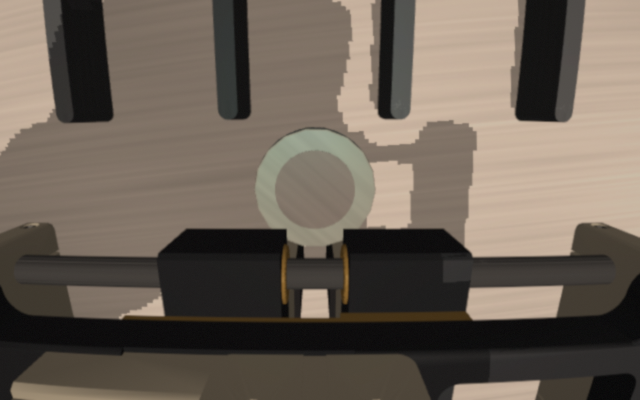

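The tin is at column 315 and the gap walls are symmetric about 314.5, so it is centred. I'll push straight in.

>>> {"method": "send_rows", "body": {"rows": [{"travel": [0.08,0,0],"turn": [0,0,0]},{"travel": [0.08,0,0],"turn": [0,0,0]},{"travel": [0.08,0,0],"turn": [0,0,0]},{"travel": [0.08,0,0],"turn": [0,0,0]},{"travel": [0.08,0,0],"turn": [0,0,0]},{"travel": [0.08,0,0],"turn": [0,0,0]},{"travel": [0.08,0,0],"turn": [0,0,0]},{"travel": [0.08,0,0],"turn": [0,0,0]},{"travel": [0.08,0,0],"turn": [0,0,0]},{"travel": [0.08,0,0],"turn": [0,0,0]},{"travel": [0.08,0,0],"turn": [0,0,0]},{"travel": [0.08,0,0],"turn": [0,0,0]},{"travel": [0.08,0,0],"turn": [0,0,0]},{"travel": [0.08,0,0],"turn": [0,0,0]},{"travel": [0.08,0,0],"turn": [0,0,0]},{"travel": [0.08,0,0],"turn": [0,0,0]},{"travel": [0.08,0,0],"turn": [0,0,0]},{"travel": [0.08,0,0],"turn": [0,0,0]},{"travel": [0.05,0,0],"turn": [0,0,0]},{"travel": [0,0,0],"turn": [0,0,0]}]}}

```text
time: 17.77
ee_pos: [0.5739, -0.0445, 0.011]
tool_rot: [0.0, 0.999, -0.053, 0.0]
ft_force: [0.1, 0.4, 0.5]
gripper_width: 0.011
grasp_force: 0.0
```

```bash
python3 -c "
from h import *
rel(rack(-29,-35,.011),-1.6748)
c=cam('wrist');im=cams.capture('wrist');cv2.imwrite('pics/w6.png',im)
"
```

```text
t 17.77 pos [ 0.5739 -0.0445  0.011 ] z [ 0.001 -0.    -1.   ] yhead -1.677 F [0.09 0.43 0.51] w 0.011 j [-0.41  0.68  0.58  1.93 -0.57  0.69 -1.16]
shift units [ 0.349 -0.003 -0.   ]
turn units -0.02
```

View pics/w6.png

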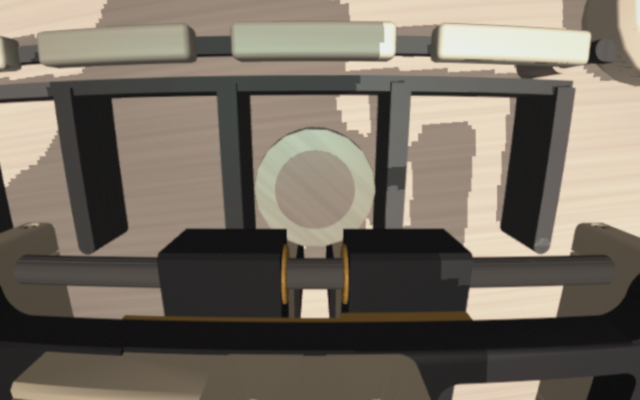

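The tin is in the third gap at column 315. Its front edge is at row 128 and the wall edge at row 93, leaving about 14 mm. I'll finish the push gently.

>>> {"method": "send_rows", "body": {"rows": [{"travel": [0.06,0,0],"turn": [0,0,0]},{"travel": [0.06,0,0],"turn": [0,0,0]},{"travel": [0.06,0,0],"turn": [0,0,0]},{"travel": [0.06,0,0],"turn": [0,0,0]},{"travel": [0.04,0,0],"turn": [0,0,0]},{"travel": [0.03,0,0],"turn": [0,0,0]},{"travel": [0,0,0],"turn": [0,0,0]},{"travel": [0,0,0],"turn": [0,0,0]}]}}

```text
time: 18.48
ee_pos: [0.5858, -0.0458, 0.011]
tool_rot: [0.0, 0.999, -0.053, 0.0]
ft_force: [-0.3, 0.6, -0.2]
gripper_width: 0.0109
grasp_force: 0.0
```

>>> {"method": "send_rows", "body": {"rows": [{"travel": [0.03,0,0],"turn": [0,0,0]},{"travel": [0,0,0],"turn": [0,0,0]},{"travel": [0,0,0],"turn": [0,0,0]}]}}

```text
time: 18.73
ee_pos: [0.5869, -0.0458, 0.011]
tool_rot: [-0.0, 0.999, -0.053, 0.0]
ft_force: [-0.3, -0.5, -0.1]
gripper_width: 0.0112
grasp_force: 0.1
```

>>> {"method": "send_rows", "body": {"rows": [{"travel": [0.03,0,0],"turn": [0,0,0]},{"travel": [0,0,0],"turn": [0,0,0]},{"travel": [0,0,0],"turn": [0,0,0]}]}}

```text
time: 18.98
ee_pos: [0.5881, -0.046, 0.011]
tool_rot: [-0.0, 0.999, -0.053, 0.0]
ft_force: [-0.4, 0.8, -0.3]
gripper_width: 0.0107
grasp_force: 0.1
```

>>> {"method": "send_rows", "body": {"rows": [{"travel": [0.03,0,0],"turn": [0,0,0]},{"travel": [0,0,0],"turn": [0,0,0]},{"travel": [0,0,0],"turn": [0,0,0]}]}}

```text
time: 19.23
ee_pos: [0.589, -0.0461, 0.0109]
tool_rot: [-0.0, 0.999, -0.053, -0.0]
ft_force: [-1.7, 0.3, 0.9]
gripper_width: 0.0113
grasp_force: 0.8
```

>>> {"method": "send_rows", "body": {"rows": [{"travel": [0.02,0,0],"turn": [0,0,0]},{"travel": [0,0,0],"turn": [0,0,0]},{"travel": [0,0,0],"turn": [0,0,0]}]}}

```text
time: 19.48
ee_pos: [0.5892, -0.0461, 0.0108]
tool_rot: [-0.0, 0.999, -0.053, -0.001]
ft_force: [-4.7, 1.1, 3.9]
gripper_width: 0.0112
grasp_force: 2.5
```

The force built up to 4.7 N with no further travel, so the tin is home. I'll back off straight, then lift.

>>> {"method": "send_rows", "body": {"rows": [{"travel": [-0.03,0,0],"turn": [0,0,0]},{"travel": [-0.05,0,0],"turn": [0,0,0]},{"travel": [-0.1,0,0],"turn": [0,0,0]},{"travel": [-0.2,0,0],"turn": [0,0,0]},{"travel": [-0.3,0,0],"turn": [0,0,0]},{"travel": [-0.4,0,0],"turn": [0,0,0]},{"travel": [-0.4,0,0],"turn": [0,0,0]},{"travel": [-0.4,0,0],"turn": [0,0,0]},{"travel": [-0.2,0,-0.2],"turn": [0,0,0]},{"travel": [0,0,-0.4],"turn": [0,0,0]},{"travel": [0,0,-0.4],"turn": [0,0,0]},{"travel": [0,0,-0.4],"turn": [0,0,0]},{"travel": [-0.3,0,-0.4],"turn": [0,0,0]},{"travel": [-0.5,0,-0.4],"turn": [0,0,0]},{"travel": [-0.5,0,-0.4],"turn": [0,0,0]},{"travel": [-0.4,0,0],"turn": [0,0,0]},{"travel": [0,0,0],"turn": [0,0,0]},{"travel": [0,0,0],"turn": [0,0,0]}]}}

```text
time: 20.98
ee_pos: [0.4398, -0.0297, 0.1156]
tool_rot: [-0.001, 0.999, -0.053, 0.001]
ft_force: [0.9, 0.8, 1.1]
gripper_width: 0.0111
grasp_force: 0.0
```

```bash
python3 -c "
from h import *
rel(rack(-29,-35,.011))
im=cams.capture('top')[95:250,215:405];cv2.imwrite('pics/t2.png',cv2.resize(im,None,fx=4,fy=3.8,interpolation=cv2.INTER_CUBIC))
c=cam('top');print((proj(c,rack(6,-35,.03)-[.0015,.0015,0])-[215,95])*[4,3.8])
"
```

```text
t 20.98 pos [ 0.4398 -0.0297  0.1156] z [ 0.001  0.001 -1.   ] yhead -1.677 F [0.91 0.82 1.15] w 0.0111 j [-0.66  0.34  0.77  2.18 -0.35  0.74 -1.33]
shift units [3.721 0.015 2.62 ]
[442.96618132 306.85808283]
```

View pics/t2.png

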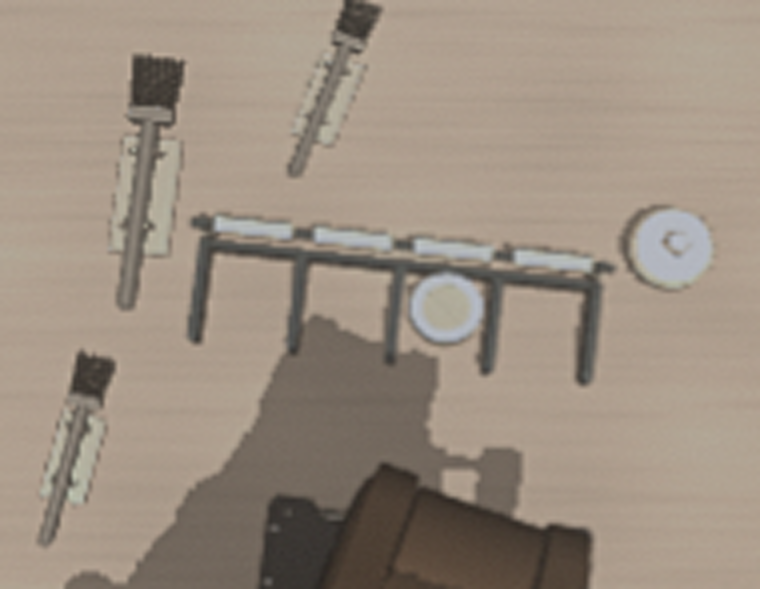

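The tin's top is at (446,308), against (443,307) for home. It sits against the back wall of the third gap, and nothing else has moved.

```bash
python3 -c "
from bench import ticket
print(ticket.finish_job())"
```

```text
the job is handed in; nothing more can be done
None
```

I swept one fingertip over the first three bars from the brush end, lifted off on the third, then pushed the tin home against the back wall of the third gap and let go; the job is handed in.

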